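# Set the sine table: tilt on the long block, swivel against the stop

## Robot

A 6-joint arm with a two-finger parallel gripper is mounted at the origin on a cart in front of the work surface, level with it; the furniture and walls round the work are solid. World frame = base frame: x ahead of the robot, y to its left, z up, the work surface at z = 0. Lengths are in mm, angles in rad, forces in N, time in s.
With the tool pointing down it reaches from about 275 to 850 mm from the base axis. Payload 5.2 kg.
Tool frame: the origin (TCP) lies midway between the tips of the shut fingers; the grasp point (between the pads) lies grip_depth behind it (grip_depth is the distance from the TCP to the grasp point, in mm); z points along the fingers, y is the line along which they close (so a half turn about z gives the same grasp; the last joint's range is limited). The gripper opens to 85 mm and grips with 20 to 120 N. Pads are 22 mm wide; open, the fingers measure 114 mm over their backs; the gripper's body (76 mm by 85 mm) begins 54 mm behind the grasp point. The pads swing forward as they close: fully open they stand 13 mm farther back than shut.
Start: joints at [0.947, 0.259, 1.535, -0, 1.348, -0.203], TCP at [224.649, 502.034, 231.31] pointing down, gripper open.
Joint ranges: [-3.14, 3.14], [-0.91, 2.08], [0.19, 2.58], [-1.22, 4.36], [0.22, 2.71], [-3.12, 3.12]. Speed limits (rad/s): [2.57, 2.57, 3.14, 3.14, 3.14, 3.14].

## Interface

Orientations are given as a unit quaternion [x, y, z, w].
In Python, from station import * gives the robot as it stands. The module is installed in compiled form; this text tells all that it offers.
- The arm moves only by the tool carry_out, never from a script. Its arguments are lists of equal length, an entry for each row: "claw": the opening, from 0 (shut) to 1 (fully open); "slide": the shift along the tool's x, y, z in cm, a list of three; "dr": the turn, a rotation vector about the tool's x, y, z in rad, a list of three. A call has 1 to 5 rows; each row is the pose to reach, as a shift and turn from the pose commanded when the call began, along the tool's axes at that moment; what a row does not reach only later rows make up. A row lasts 1/8 s, in which the tool goes at most 62.5 mm and 10.7 degrees, less where a joint would pass 70% of its speed; a pose out of reach is approached as far as the arm can. A call with a gripper value outside its range is refused whole. The fingers move at their own pace and stop on an object; "newtons" is the grip in N (left out, the last holds). Time passes only in rows, so rows that repeat a pose let the fingers close. It gives the time, the measured TCP pose, the force, the opening and the grip force at its end, in the units of the state.
- state(): the state, without advancing time (a new reading comes with each control period).
- read_camera(name): name is "side" or "top"; returns a dict with "frame" (400x640x3 uint8, red, green, blue), "fx", "fy", "cx", "cy" (pixels), "distortion" ([k1, k2, p1, p2, k3] as OpenCV has them; the pictures are not rectified), "camera_from_world" (4x4, takes a point from world to camera coordinates). Camera axes: x right, y down, z forward; pixel columns grow to the right and rows downward; lengths in mm; the calibration is good to about 2 mm. A picture is of the moment at which its call begins. There is no depth.
- close_job(): hands the job in; it is judged then, once.
The state is a dict: "clock": time; "q": joint angles; "qd": joint speeds; "tau": joint torques, N m; "eef_pos": TCP position; "orientation": TCP orientation; "wrist_force": force on the tool from outside, world axes, zero at the start; "ft_torque": the same for the moment, N m; "opening": opening from 0.0 (shut) to 1.0 (fully open); "grasp_force": force on a finger pad.
Only numpy, scipy, OpenCV 4.12 (cv2) and the standard library are available. Lean on these libraries where they do the work, as an engineer would, in place of code of your own. Each camera call takes 0.05 s, during which the arm holds its last target. There are 200 camera calls.

## Task

Set the small tilting sine table for the next job: take the long steel block out of the parts bin and stand it on its end in the square seat on the table's bed, swing the table round by its grip until its lug comes up against the clamped stop, and lower the raised top plate until its roller rests on the block. Do it by feel, bringing plate and lug up gently without forcing them, and leave the short block, the spanner, the tape spool and the cap where they are.

Things in the scene. Friction and masses are not known exactly. Their poses are not given: they have to be found in the camera images.
- sine_base: Fixed round grey foot of the sine table, 208 mm across, 18 mm high, with a ring slot near its rim. Origin: on the swivel axis at bench height; z up. With swivel at 0 and this body's yaw at 0 the table's front (grip side) faces -x and its hinge lies at +x.
- swivel (a joint): Turn of the table about the vertical axis through the origin of sine_base, rad relative to sine_base, positive counter-clockwise seen from above, range -0.9 to 0.9; stiff, stays where it is left (about 0.35 N m to turn). The stop is always on the positive side of where the table starts. All of seat, tilt_axis, grip, lug_face, top_plate and stop_lug turn with it.
- tilt (a joint): Opening angle of the top plate about the horizontal hinge at the back of the table, rad; 0 = plate level (nothing in the seat), positive = front edge raised, range 0 to 1.75. Stiff hinge, the plate stays where it is left (about 0.6 N m against friction, plate 0.6 kg). It starts raised, nearly upright. With the roller resting on the long block it reads 0.43; on the short block it would read 0.25.
- seat (a point): Centre of the floor of the square seat on the front of the table's bed, 47 mm in front of the swivel axis, floor 42 mm above the bench. The seat is 30 x 30 mm inside, with a rim 5 mm wide that stands 4 mm above the floor. Its frame is the table's: -x towards the table's front (grip side), +x towards the hinge, z up.
- tilt_axis (a point): Middle of the hinge line of the top plate, 62 mm behind the swivel axis, 60 mm above the bench. Its frame tilts with the plate: y is the hinge line, -x runs along the plate to its front edge (134 mm away), z is the plate's upward normal.
- grip (a point): Centre of the black T-shaped grip on the plate's front edge: a round bar 22 mm in diameter and 34 mm long, parallel to the hinge line, on a 10 mm stem. In the frame of tilt_axis it lies at (-0.166, 0, 0.011), 32 mm beyond the plate's edge. It can be pinched from above by its two flat ends, along the hinge-line direction, and then turns in the fingers as the plate tilts.
- top_plate: Ground steel top plate, 148 x 92 x 12 mm, with a low fence along its hinge edge. Origin and axes as tilt_axis. Under its front edge a steel roller, 16 mm in diameter and 70 mm long, parallel to the hinge, has its axis 120 mm from the hinge line, at (-0.120, 0, 0).
- stop_lug: Small bright steel lug on the rim of the turntable at the table's front, 22 mm radially, 10 mm wide, 20 to 40 mm above the bench. Origin and axes: on the swivel axis, turning with the table. Its contact face is on the -y side.
- lug_face (a point): Centre of the lug's contact face, 91 mm in front of the swivel axis, 30 mm above the bench.
- stop_dog: Dark steel stop dog with a round-headed clamp screw, clamped on the foot's ring slot near the table's front (24 x 22 mm, top at 40 mm above the bench). Its origin is on the swivel axis at bench height; its yaw minus that of sine_base equals the swivel value at which the lug touches it.
- dog_face (a point): Centre of the face of the stop dog that the lug meets, 91 mm from the swivel axis, 30 mm above the bench: lug_face and dog_face coincide when the lug is up against the dog.
- long_block: The long ground steel setting block, 24 x 24 x 60 mm, about 0.25 kg, lying on its side in the bin, roughly across it (long axis within 0.25 rad of the bin's y). Origin at its centre; its own y axis is its long axis; either end may go down.
- short_block: The short steel block, 24 x 24 x 40 mm, lying on the bench near the bin. Origin at its centre, y its long axis. To be left alone.
- bin: Fixed open-front parts bin right of the sine table, outside 152 (x) x 111 (y) x 64 mm, inside 145 x 100 mm, floor 3 mm above the bench; back wall (+x) 62 mm high, side walls 62 mm high and sloping down to the 30 mm lip at the front (-x). Origin: centre of its underside.
- spanner: Open-ended spanner, 229 x 42 x 8 mm, lying on the bench; its origin is under its middle. Bystander.
- seal_tape: White spool of sealing tape, 52 mm across, 17 mm high, lying flat on the bench; origin under its centre. Bystander.
- cover_cap: Ribbed cap, 30 mm across, 18 mm high, standing on the bench; origin under its centre. Bystander.
Things that resemble listed ones, but are neither listed nor needed, are in the scene too. Leave any turquoise look-alike of the long_block alone.

How it is judged:
By the outcome, as a careful person would: the job done as asked, in the order asked, and still so for the second after the job is handed in, with the robot touching nothing.
It also fails if it takes over 72 s, if anything falls off the work surface, if the arm or the gripper's body presses on something with over 40 N, if the wrist force passes 120 N, or if a joint passes its speed limit or range.

## Working session

There is one attempt and no reset: what is moved stays moved. The work goes in short steps, Python scripts to look and compute and a tool call to move; the robot and the scene stay as the last step left them, time stands still between calls to the robot, and variables do not carry over. Pictures are saved under pics/ and viewed, at most 10 in all, crops included, and the job is handed in when it is done.

Besides the shell and the picture viewer there is one more tool, called as name(argument=value, ...) on one line, values as JSON. carry_out: Moves the arm, as the interface text tells. Its arguments: {"type":"object","properties":{"claw":{"type":"array","items":{"type":"number"}},"slide":{"type":"array","items":{"type":"array","items":{"type":"number"}}},"dr":{"type":"array","items":{"type":"array","items":{"type":"number"}}},"newtons":{"type":"number"}},"required":["claw","slide","dr"]}

```bash
mkdir -p pics
python3 - <<'E'
from station import *
import cv2,numpy as np
s=state();print(s)
for n in("side","top"):
    c=read_camera(n);cv2.imwrite(f"pics/{n}0.png",c["frame"][:,:,::-1]);print(n,c["fx"],c["fy"],c["cx"],c["cy"],c["distortion"]);print(np.round(c["camera_from_world"],3))
E
```

```text
{'clock': 0.0, 'q': array([ 9.47184194e-01,  2.59341396e-01,  1.53610286e+00, -4.75066839e-06,
        1.34799440e+00, -2.02819594e-01]), 'qd': array([-5.12378065e-05, -3.29418512e-04, -9.62000962e-04, -1.30473179e-03,
        1.14857508e-03, -8.42570812e-04]), 'tau': array([ 1.88583348e-03, -4.46038198e+01, -2.90575004e+01, -1.67525309e-04,
        1.16820147e-02, -1.50895445e-06]), 'eef_pos': array([224.33702741, 501.58194283, 230.46762062]), 'orientation': array([ 2.08846843e-01,  9.77947925e-01, -8.46245743e-04, -3.68515853e-04]), 'wrist_force': array([0.86082092, 0.07250825, 0.92738531]), 'ft_torque': array([-0.01638911, -0.0322358 ,  0.00945956]), 'grasp_force': 0.0, 'opening': 1.0014441661498747}
side 398.97243683097554 398.97243683097554 316.84849740015534 194.7106277226125 [-0.0586047  0.         0.         0.         0.       ]
[[ 9.12000e-01 -4.11000e-01  1.10000e-02 -5.02900e+02]
 [-2.73000e-01 -6.26000e-01 -7.31000e-01  3.25450e+01]
 [ 3.07000e-01  6.63000e-01 -6.83000e-01  9.21651e+02]
 [ 0.00000e+00  0.00000e+00  0.00000e+00  1.00000e+00]]
top 434.5154992040314 434.5154992040314 319.0060537188081 196.31011739904645 [-0.02736703  0.          0.          0.          0.        ]
[[ 1.700000e-02 -1.000000e+00 -1.400000e-02 -2.404010e+02]
 [-9.940000e-01 -1.500000e-02 -1.070000e-01  4.761940e+02]
 [ 1.070000e-01  1.600000e-02 -9.940000e-01  1.039892e+03]
 [ 0.000000e+00  0.000000e+00  0.000000e+00  1.000000e+00]]
```

View pics/side0.png

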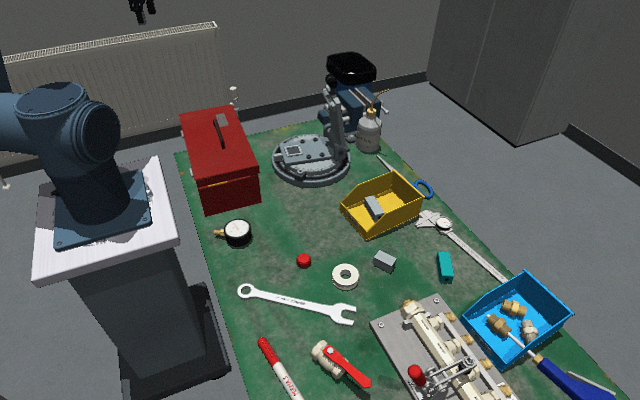

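View pics/top0.png

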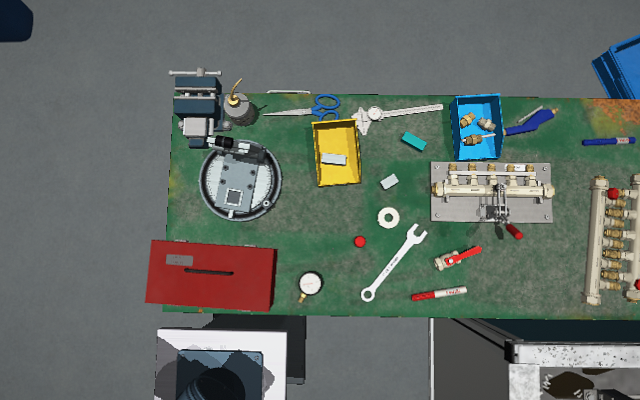

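The side view shows the table near (312,160) and the yellow bin near (382,205) with the block in it at (373,207). In the top view the table is near (240,180) and the block near (334,158). I'll zoom in on both.

```bash
cat > h.py <<'E'
from station import *
import cv2,numpy as np
def ray(c,uv):
    K=np.array([[c["fx"],0,c["cx"]],[0,c["fy"],c["cy"]],[0,0,1]])
    p=cv2.undistortPoints(np.array(uv,float).reshape(-1,1,2),K,np.array(c["distortion"],float)).reshape(-1,2)
    T=np.array(c["camera_from_world"]);R=T[:3,:3]
    return -R.T@T[:3,3],np.c_[p,np.ones(len(p))]@R
def onz(c,uv,z):
    o,d=ray(c,uv);return o+d*((z-o[2])/d[:,2])[:,None]
def proj(c,P):
    K=np.array([[c["fx"],0,c["cx"]],[0,c["fy"],c["cy"]],[0,0,1]]);T=np.array(c["camera_from_world"])
    return cv2.projectPoints(np.array(P,float).reshape(-1,1,3),cv2.Rodrigues(T[:3,:3])[0],T[:3,3],K,np.array(c["distortion"],float))[0].reshape(-1,2)
def tri(c1,u1,c2,u2):
    (o1,d1),(o2,d2)=ray(c1,u1),ray(c2,u2);d1,d2=d1[0],d2[0]
    s=np.linalg.lstsq(np.c_[d1,-d2],o2-o1,rcond=None)[0];a,b=o1+s[0]*d1,o2+s[1]*d2
    return (a+b)/2,np.linalg.norm(a-b)
def crop(c,x,y,w,h,k,name):
    cv2.imwrite(name,cv2.resize(c["frame"][y:y+h,x:x+w,::-1],None,fx=k,fy=k,interpolation=cv2.INTER_CUBIC))
E
python3 - <<'E'
from h import *
t=read_camera("top");s=read_camera("side")
a=cv2.resize(t["frame"][110:230,190:370,::-1],None,fx=4.4,fy=4.4,interpolation=2)
cv2.imwrite("pics/t1.png",a)
crop(s,265,80,165,165*3//4+40,4.8*0.75,"pics/s1.png"); print(a.shape)
E
```

```text
(528, 792, 3)
```

View pics/t1.png

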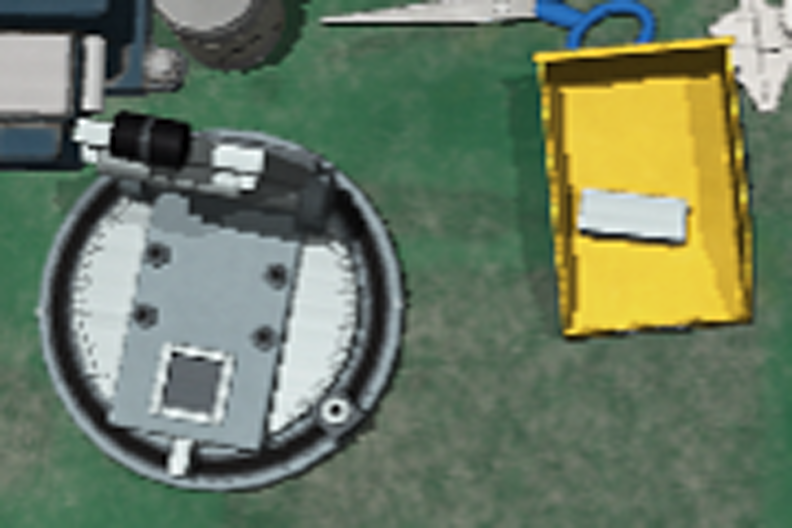

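View pics/s1.png

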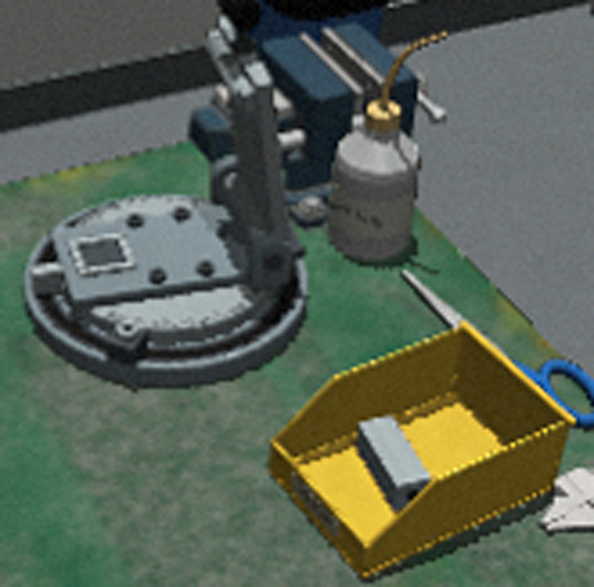

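The crops show the seat at about (194,383), the lug at (181,457), the dog screw at (336,410) and the block at (633,216), all in top-crop pixels. The plate is upright at the back, with the black grip at (150,138). Next I'll measure these.

```bash
cat > meas.py <<'E'
from h import *
t=read_camera("top");s=read_camera("side")
def P(x,y):return [(x+.5)/4.4+190-.5,(y+.5)/4.4+110-.5]
def S(x,y):return [(x+.5)/3.6+265-.5,(y+.5)/3.6+80-.5]
# block top face: bright grey inside the bin
def cl(c,x,y,w,h,f):
    m=np.zeros(c["frame"].shape[:2],np.uint8);r=c["frame"][y:y+h,x:x+w].astype(int)
    m[y:y+h,x:x+w]=f(r);n,l,st,ce=cv2.connectedComponentsWithStats(m)
    i=1+np.argmax(st[1:,4]);return (l==i).astype(np.uint8),ce[i],st[i]
g=lambda r:((r.max(2)-r.min(2)<45)&(r.min(2)>150))
m,ce,st=cl(t,318,145,34,28,g);pts=cv2.findNonZero(m)
w=onz(t,pts.reshape(-1,2),27)[:,:2].astype(np.float32)
print("block top",onz(t,[ce],27),st,cv2.minAreaRect(w))
d,v=np.linalg.eigh(np.cov(w.T));print(" pca",np.degrees(np.arctan2(v[1,1],v[0,1])),np.sqrt(d*12))
m,ce,st=cl(s,360,190,30,35,lambda r:((r.max(2)-r.min(2)<45)&(r.min(2)>140)));print("side block top",onz(s,[ce],27),st)
# seat
q=[P(165,345),P(237,350),P(226,424),P(148,415)];print("seat rim c",onz(t,q,46).round(1),onz(t,q,46).mean(0))
q2=[S(68,237),S(128,233),S(138,268),S(78,278)];print("side seat",onz(s,q2,46).round(1),onz(s,q2,46).mean(0))
# dark floor
m,ce,st=cl(t,224,186,22,22,lambda r:(r.max(2)<110));print("seat floor",onz(t,[ce],42),st)
print("foot c",onz(t,[P(38,309),P(405,309),P(221,128),P(221,490)],18).round(1))
print("lug top",onz(t,[P(181,457)],40),onz(s,[S(45,277)],40))
print("screw",onz(t,[P(336,408)],45),onz(s,[S(127,328)],45))
print("grip",tri(t,[P(150,138)],s,[S(235,20)]))
print("bin lip",onz(t,[P(565,335),P(752,322)],30).round(1),"back",onz(t,[P(535,55),P(735,40)],62).round(1))
E
python3 meas.py
```

```text
block top [[ 574.57445422 -266.34148456   27.        ]] [321 153  25  11 223] ((574.525634765625, -266.378173828125), (59.81255340576172, 22.67156982421875), 84.38980865478516)
 pca 84.64073807119985 [22.93800933 60.12486118]
side block top [[ 573.26143401 -266.16753484   27.        ]] [365 196  19  19 180]
seat rim c [[494.3 -11.   46. ]
 [492.2 -50.8  46. ]
 [451.4 -46.2  46. ]
 [455.7  -3.2  46. ]] [473.39753807 -27.81674633  46.        ]
side seat [[457.4   2.3  46. ]
 [498.9 -10.4  46. ]
 [489.4 -51.6  46. ]
 [446.8 -45.5  46. ]] [473.12876437 -26.28727962  46.        ]
seat floor [[474.68197076 -25.32228851  42.        ]] [227 190  14  14 129]
foot c [[ 517.2   68.4   18. ]
 [ 520.2 -139.5   18. ]
 [ 622.9  -31.6   18. ]
 [ 416.7  -39.2   18. ]]
lug top [[433.393007   -20.91865645  40.        ]] [[428.50458795 -27.83322026  40.        ]]
screw [[ 461.22034528 -105.95509183   45.        ]] [[ 457.61960694 -108.2796896    45.        ]]
grip (array([568.12610545, -37.83137114, 213.86361   ]), np.float64(4.948338579286599))
bin lip [[ 505.2 -230.    30. ]
 [ 514.1 -333.5   30. ]] back [[ 655.2 -211.5   62. ]
 [ 665.1 -320.7   62. ]]
```

```bash
cat >> h.py <<'E'
from scipy.spatial.transform import Rotation as Ro
def rel(p,R,n=1):
    "tool-frame shift (cm) and turn to TCP position p, tool axes R (columns)"
    s=state();R0=Ro.from_quat(s["orientation"]);M=Ro.from_matrix(R)
    for k in range(1,n+1):
        print("slide",(R0.inv().apply(np.array(p)-s["eef_pos"])/10*k/n).round(2),"dr",((R0.inv()*M).as_rotvec()*k/n).round(3))
def axes(y,z):
    y,z=np.array(y,float),np.array(z,float);y/=np.linalg.norm(y);z/=np.linalg.norm(z);return np.c_[np.cross(y,z),y,z]
E
python3 - <<'E'
from h import *
import station
print([k for k in dir(station) if not k.startswith('__')],getattr(station,'grip_depth',None))
t=read_camera("top");s=read_camera("side")
def cl(c,x,y,w,h,f):
    m=np.zeros(c["frame"].shape[:2],np.uint8);m[y:y+h,x:x+w]=f(c["frame"][y:y+h,x:x+w].astype(int))
    n,l,st,ce=cv2.connectedComponentsWithStats(m);i=1+np.argmax(st[1:,4]);return ce[i],st[i]
ce,st=cl(t,212,130,24,20,lambda r:r.max(2)<50);print("grip top",ce,st,onz(t,[ce],226))
l=np.array([.0935,.9956,0]);c=np.array([574.,-266.3,15])
tl=np.radians(8);z=-np.cos(tl)*np.array([0,0,1])-np.sin(tl)*l
R=axes([.9956,-.0935,0],z);print(R.round(2))
rel([575.5,-252,300],axes([.9956,-.0935,0],[0,0,-1]))
E
```

```text
['Unreachable', 'close_job', 'grip_depth', 'read_camera', 'state'] 18.700000000000003
grip top [223.92655367 141.57627119] [215 135  19  14 177] [[566.3738657  -42.16411481 226.        ]]
[[ 0.09  1.   -0.01]
 [ 0.99 -0.09 -0.14]
 [-0.14  0.   -0.99]]
slide [-62.82 -54.49  -6.87] dr [-0.     0.     1.244]
```

carry_out(claw=[1,1,1,1,1], slide=[[0,0,-7],[-62.8,-54.5,-7],[-62.8,-54.5,-7],[-62.8,-54.5,-7],[-62.8,-54.5,-7]], dr=[[0,0,0],[0,0,1.244],[0,0,1.244],[0,0,1.244],[0,0,1.244]], newtons=40)

```text
clock: 1.02
eef_pos: [330.5, 273.7, 296.3]
orientation: [0.555, 0.832, 0.0, 0.0]
wrist_force: [1.1, 0.3, 0.6]
opening: 0.997
grasp_force: 0.0
```

```bash
cat > pick.py <<'E'
from h import *
import sys
l=np.array([.0935,.9956,0]);c=np.array([574.,-266.3,0]);tl=np.radians(10)
R=axes([.9956,-.0935,0],-np.cos(tl)*np.array([0,0,1])-np.sin(tl)*l)
p=c+12.5*l+[0,0,6.5];h=float(sys.argv[1])
s=state();print(s["clock"],s["eef_pos"].round(1),s["q"].round(2))
rel(p-h*R[:,2],R)
E
python3 pick.py 150
```

```text
1.025 [330.5 273.7 296.3] [ 0.43 -0.01  1.68 -0.    1.46  0.04]
slide [-55.8    3.52  14.22] dr [ 0.044 -0.171  0.487]
```

carry_out(claw=[1,1,1,1,1], slide=[[-55.8,3.5,0],[-55.8,3.5,0],[-55.8,3.5,0],[-55.8,3.5,0],[-55.8,3.5,0]], dr=[[0.044,-0.171,0.487],[0.044,-0.171,0.487],[0.044,-0.171,0.487],[0.044,-0.171,0.487],[0.044,-0.171,0.487]])

```text
clock: 1.65
eef_pos: [470.2, -6.0, 296.2]
orientation: [0.735, 0.673, -0.065, 0.059]
wrist_force: [1.0, 0.6, 0.3]
opening: 0.999
grasp_force: 0.0
```

carry_out(claw=[0.8,0.8,0.8,0.8], slide=[[0,0,0],[0,0,0],[0,0,0],[0,0,0]], dr=[[0,0,0],[0,0,0],[0,0,0],[0,0,0]])

```text
clock: 2.15
eef_pos: [469.2, -3.0, 296.3]
orientation: [0.734, 0.673, -0.065, 0.059]
wrist_force: [-0.4, -0.5, -0.2]
opening: 0.8
grasp_force: 0.0
```

```bash
python3 pick.py 100
```

```text
2.15 [469.2  -3.  296.3] [-0.11  0.09  1.59 -0.18  1.45 -0.01]
slide [-18.68  12.75  22.71] dr [0.    0.    0.008]
```

carry_out(claw=[0.8,0.8,0.8,0.8,0.8], slide=[[-18.7,12.7,0],[-18.7,12.7,4],[-18.7,12.7,10],[-18.7,12.7,22.7],[-18.7,12.7,22.7]], dr=[[0,0,0.008],[0,0,0.008],[0,0,0.008],[0,0,0.008],[0,0,0.008]])

```text
clock: 2.78
eef_pos: [569.5, -214.7, 153.7]
orientation: [0.737, 0.67, -0.064, 0.059]
wrist_force: [-0.2, 0.6, 1.3]
opening: 0.798
grasp_force: 0.0
```

```bash
python3 pick.py 60
```

```text
2.775 [ 569.5 -214.7  153.7] [-0.45  0.4   1.54 -0.18  1.14 -0.28]
slide [-1.22  0.92  9.17] dr [ 0.001  0.001 -0.002]
```

carry_out(claw=[0.75,0.75,0.75,0.75], slide=[[-1.2,0.9,6],[-1.2,0.9,9.2],[-1.2,0.9,9.2],[-1.2,0.9,9.2]], dr=[[0,0,0],[0,0,0],[0,0,0],[0,0,0]])

```text
clock: 3.28
eef_pos: [576.2, -242.7, 67.9]
orientation: [0.737, 0.67, -0.064, 0.06]
wrist_force: [-0.0, -0.7, -0.1]
opening: 0.749
grasp_force: 0.0
```

```bash
python3 pick.py 0
python3 - <<'E'
from h import *
t=read_camera("top");s=read_camera("side")
a=cv2.resize(t["frame"][100:200,290:390,::-1],None,fx=4,fy=4,interpolation=2);b=cv2.resize(s["frame"][150:250,330:430,::-1],None,fx=4,fy=4,interpolation=2)
cv2.imwrite("pics/p1.png",np.hstack([a,b]))
E
```

```text
3.275 [ 576.2 -242.7   67.9] [-0.48  0.52  1.59 -0.2   0.97 -0.28]
slide [-0.03 -0.01  6.24] dr [ 0.002  0.001 -0.002]
```

View pics/p1.png

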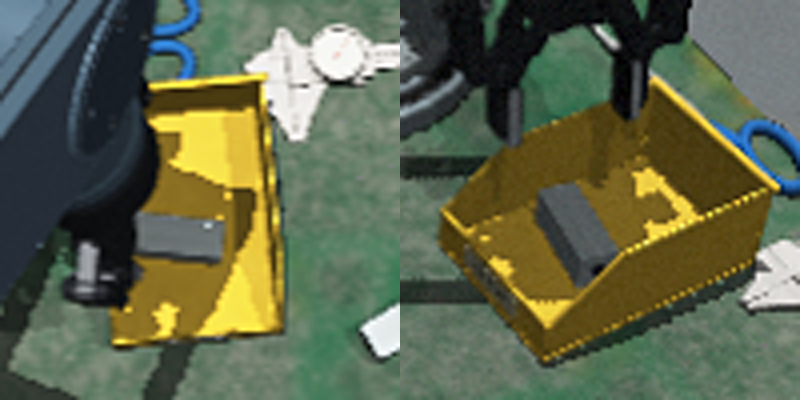

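The fingers, at about (510,130) and (628,105) in the right half, straddle the block at (575,230). Now I descend and grip.

carry_out(claw=[0.75,0.75,0.75,0.75], slide=[[0,0,3],[0,0,5.2],[0,0,6.1],[0,0,6.1]], dr=[[0,0,0],[0,0,0],[0,0,0],[0,0,0]])

```text
clock: 3.88
eef_pos: [574.4, -253.7, 7.0]
orientation: [0.737, 0.67, -0.064, 0.059]
wrist_force: [-0.8, 0.1, 0.7]
opening: 0.75
grasp_force: 0.0
```

carry_out(claw=[0.2,0.2,0.2,0.2,0.2], slide=[[0,0,0],[0,0,0],[0,0,0],[0,0,0],[0,0,0]], dr=[[0,0,0],[0,0,0],[0,0,0],[0,0,0],[0,0,0]], newtons=60)

```text
clock: 4.5
eef_pos: [575.1, -253.9, 7.6]
orientation: [0.737, 0.67, -0.064, 0.06]
wrist_force: [0.8, 1.7, 6.4]
opening: 0.268
grasp_force: 60.1
```

```bash
cat > place.py <<'E'
from h import *
import sys
l=np.array([.0935,.9956,0]);tl=np.radians(10)
Rk=axes([.9956,-.0935,0],-np.cos(tl)*np.array([0,0,1])-np.sin(tl)*l)
lt=Rk.T@l; ct=Rk.T@(np.array([574,-266.3,15])-[575.1,-253.9,7.6])
psi=np.radians(-10);tx=np.array([np.cos(psi),np.sin(psi),0])
# rows: tool y->tx, lt->z
A=np.c_[lt,[0,1,0],np.cross(lt,[0,1,0])];B=np.c_[[0,0,1],tx,np.cross([0,0,1],tx)]
R=B@A.T
dx,dy,h=map(float,sys.argv[1:4])
p=np.array([473.5+dx,-27+dy,72+h])-R@ct
s=state();print(s["clock"],s["eef_pos"].round(1),s["q"].round(2),"target",p.round(1),"toolz",R[:,2].round(2))
rel(p,R)
Rn=Ro.from_quat(s["orientation"]).as_matrix();print("block centre now",(s["eef_pos"]+Rn@ct).round(1),"axis",(Rn@lt).round(3))
E
python3 place.py 0 0 130;python3 -c "
from h import *
rel(state()['eef_pos']+[-40,0,230],Ro.from_quat(state()['orientation']).as_matrix())"
```

```text
4.5 [ 575.1 -253.9    7.6] [-0.5   0.6   1.63 -0.21  0.85 -0.27] target [474.7 -19.7 214.4] toolz [ 0.17  0.97 -0.17]
slide [ 18.38 -12.18 -24.31] dr [-0.048  1.571  0.073]
block centre now [ 573.9 -266.3   15. ] axis [ 0.096  0.995 -0.001]
slide [ -4.4   -3.92 -22.59] dr [ 0. -0. -0.]
```

carry_out(claw=[0.2,0.2,0.2,0.2,0.2], slide=[[-0.6,0,-3],[-1.4,0,-8],[-2.5,-2,-13],[-4.4,-3.9,-22.6],[-4.4,-3.9,-22.6]], dr=[[0,0,0],[0,0,0],[0,0,0],[0,0,0],[0,0,0]])

```text
clock: 5.12
eef_pos: [534.5, -254.0, 239.4]
orientation: [0.738, 0.67, -0.064, 0.06]
wrist_force: [-0.9, -0.3, -3.1]
opening: 0.263
grasp_force: 59.7
```

```bash
python3 place.py 0 -130 130
```

```text
5.125 [ 534.5 -254.   239.4] [-0.54  0.3   1.47 -0.16  1.29 -0.4 ] target [ 474.7 -149.7  214.4] toolz [ 0.17  0.97 -0.17]
slide [10.08 -6.96  0.73] dr [-0.048  1.571  0.073]
block centre now [ 533.4 -266.3  246.9] axis [ 0.096  0.995 -0.001]
```

carry_out(claw=[0.2,0.2,0.2,0.2,0.2], slide=[[10,-7,0.7],[10,-7,0.7],[10,-7,0.7],[10,-7,0.7],[10,-7,0.7]], dr=[[-0.048,1.571,0.073],[-0.048,1.571,0.073],[-0.048,1.571,0.073],[-0.048,1.571,0.073],[-0.048,1.571,0.073]])

```text
clock: 5.75
eef_pos: [474.4, -151.1, 212.7]
orientation: [0.7, 0.609, 0.287, -0.239]
wrist_force: [0.1, 0.3, -3.5]
opening: 0.268
grasp_force: 59.9
```

```bash
python3 place.py 0 -100 130
```

```text
5.75 [ 474.4 -151.1  212.7] [-0.93  0.42  1.6   0.53  1.69 -0.88] target [ 474.7 -119.7  214.4] toolz [ 0.17  0.97 -0.17]
slide [ 2.37 -0.42  2.02] dr [-0.019  0.63   0.028]
block centre now [ 472.6 -164.3  207. ] axis [0.073 0.585 0.808]
```

carry_out(claw=[0.2,0.2,0.2,0.2,0.2], slide=[[2.4,-0.4,2],[2.4,-0.4,2],[2.4,-0.4,2],[2.4,-0.4,2],[2.4,-0.4,2]], dr=[[-0.019,0.63,0.028],[-0.019,0.63,0.028],[-0.019,0.63,0.028],[-0.019,0.63,0.028],[-0.019,0.63,0.028]])

```text
clock: 6.38
eef_pos: [474.6, -119.3, 212.3]
orientation: [0.589, 0.492, 0.49, -0.414]
wrist_force: [-0.2, -0.1, -3.0]
opening: 0.265
grasp_force: 60.1
```

```bash
python3 place.py 0 0 60
```

```text
6.375 [ 474.6 -119.3  212.3] [-1.02  0.73  1.64  0.79  1.97 -1.04] target [474.7 -19.7 144.4] toolz [ 0.17  0.97 -0.17]
slide [-4.96 -1.69 10.85] dr [-0.001  0.003 -0.004]
block centre now [ 473.4 -126.6  199.9] axis [0.005 0.002 1.   ]
```

carry_out(claw=[0.2,0.2,0.2,0.2,0.2], slide=[[0,-1,5],[-2,-1.7,10],[-5,-1.7,10.9],[-5,-1.7,10.9],[-5,-1.7,10.9]], dr=[[0,0,0],[0,0,0],[0,0,0],[0,0,0],[0,0,0]])

```text
clock: 7.0
eef_pos: [475.7, -19.9, 146.6]
orientation: [0.588, 0.494, 0.491, -0.411]
wrist_force: [-0.1, -0.4, -2.2]
opening: 0.266
grasp_force: 60.1
```

```bash
python3 place.py 0 0 12
python3 - <<'E'
from h import *
t=read_camera("top");s=read_camera("side")
a=cv2.resize(t["frame"][130:230,195:295,::-1],None,fx=4,fy=4,interpolation=2);b=cv2.resize(s["frame"][100:200,260:360,::-1],None,fx=4,fy=4,interpolation=2)
cv2.imwrite("pics/p2.png",np.hstack([a,b]))
E
```

```text
7.0 [475.7 -19.9 146.6] [-0.92  0.77  1.83  0.83  1.76 -1.17] target [474.7 -19.7  96.4] toolz [ 0.17  0.97 -0.17]
slide [-4.93 -0.1   0.9 ] dr [-0.     0.006  0.001]
block centre now [474.4 -27.2 134.2] axis [-0.     0.006  1.   ]
```

View pics/p2.png

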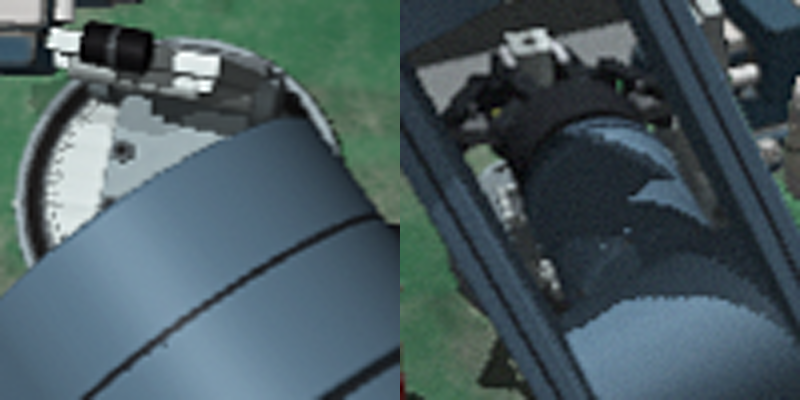

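The arm hides the seat in both views: only the plate, the grip at (115,48) and the bed corner are visible. I'll descend by feel.

carry_out(claw=[0.2,0.2,0.2,0.2,0.2], slide=[[-1.5,0,0.3],[-3,-0.1,0.6],[-4.3,-0.1,0.8],[-4.9,-0.1,0.9],[-4.9,-0.1,0.9]], dr=[[0,0.006,0],[0,0.006,0],[0,0.006,0],[0,0.006,0],[0,0.006,0]])

```text
clock: 7.72
eef_pos: [474.0, -18.6, 95.3]
orientation: [0.586, 0.491, 0.493, -0.415]
wrist_force: [-0.5, -0.2, -2.9]
opening: 0.269
grasp_force: 60.1
```

```bash
python3 place.py 0 0 2
```

```text
7.725 [474.  -18.6  95.3] [-0.92  0.87  1.82  0.82  1.71 -1.24] target [474.7 -19.7  86.4] toolz [ 0.17  0.97 -0.17]
slide [-0.89  0.09  0.06] dr [-0.001 -0.003 -0.002]
block centre now [472.8 -25.9  82.9] axis [ 0.002 -0.003  1.   ]
```

carry_out(claw=[0.2,0.2,0.2,0.2,0.2], slide=[[-0.3,-0.05,0],[-0.5,0,-0.1],[-0.7,0,-0.1],[-0.8,0,-0.1],[-0.8,0,-0.1]], dr=[[0,0,0],[0,0,0],[0,0,0],[0,0,0],[0,0,0]])

```text
clock: 8.35
eef_pos: [473.7, -21.1, 88.1]
orientation: [0.586, 0.492, 0.493, -0.414]
wrist_force: [-0.3, 0.0, -2.9]
opening: 0.265
grasp_force: 60.1
```

```bash
python3 place.py 0 0 0
```

```text
8.35 [473.7 -21.1  88.1] [-0.93  0.89  1.82  0.81  1.7  -1.25] target [474.7 -19.7  84.4] toolz [ 0.17  0.97 -0.17]
slide [-0.33  0.08  0.21] dr [-0.001 -0.002 -0.001]
block centre now [472.5 -28.4  75.6] axis [ 0.001 -0.002  1.   ]
```

carry_out(claw=[0.2,0.2,0.2,0.2], slide=[[-0.1,0.05,0.1],[-0.2,0.05,0.1],[-0.3,0.05,0.1],[-0.3,0.05,0.1]], dr=[[0,0,0],[0,0,0],[0,0,0],[0,0,0]])

```text
clock: 8.85
eef_pos: [474.3, -20.5, 85.9]
orientation: [0.586, 0.492, 0.493, -0.415]
wrist_force: [1.3, -1.3, 3.5]
opening: 0.268
grasp_force: 60.3
```

```bash
python3 place.py 0 0 0;python3 -c "
from h import *
print(state()['wrist_force'],state()['ft_torque'])"
```

```text
8.85 [474.3 -20.5  85.9] [-0.92  0.89  1.82  0.81  1.7  -1.25] target [474.7 -19.7  84.4] toolz [ 0.17  0.97 -0.17]
slide [-0.13  0.03  0.11] dr [-0.001 -0.004 -0.001]
block centre now [473.1 -27.8  73.4] axis [ 0.    -0.004  1.   ]
[ 1.25295693 -1.34563376  3.52890271] [ 0.17441894 -0.00475381 -0.06938157]
```

carry_out(claw=[0.2,0.2,0.2], slide=[[-0.05,0,0.2],[-0.05,0,0.4],[-0.05,0,0.5]], dr=[[0,0,0],[0,0,0],[0,0,0]])

```text
clock: 9.22
eef_pos: [475.3, -16.6, 85.9]
orientation: [0.585, 0.491, 0.494, -0.414]
wrist_force: [-1.7, -6.7, 12.7]
opening: 0.268
grasp_force: 61.5
```

carry_out(claw=[0.2,0.2,0.2,0.2], slide=[[-0.03,0,-0.3],[-0.06,0,-0.6],[-0.08,0,-0.8],[-0.1,0,-1.0]], dr=[[0,0,0],[0,0,0],[0,0,0],[0,0,0]])

```text
clock: 9.72
eef_pos: [473.6, -24.1, 86.0]
orientation: [0.585, 0.491, 0.494, -0.415]
wrist_force: [8.0, 12.2, 3.9]
opening: 0.265
grasp_force: 59.1
```

carry_out(claw=[0.2,0.2,0.2], slide=[[0.05,0,0.3],[0.05,0,0.4],[0.05,0,0.4]], dr=[[0,0,0],[0,0,0],[0,0,0]])

```text
clock: 10.1
eef_pos: [474.2, -22.3, 85.8]
orientation: [0.586, 0.492, 0.494, -0.414]
wrist_force: [-1.1, -4.8, 9.0]
opening: 0.264
grasp_force: 61.5
```

carry_out(claw=[0.2,0.2,0.2], slide=[[0,0.2,0],[0,0.4,0],[0,0.5,0]], dr=[[0,0,0],[0,0,0],[0,0,0]])

```text
clock: 10.48
eef_pos: [477.1, -21.7, 85.9]
orientation: [0.585, 0.492, 0.492, -0.417]
wrist_force: [-6.6, -0.7, 7.5]
opening: 0.27
grasp_force: 61.1
```

carry_out(claw=[0.2,0.2,0.2,0.2], slide=[[0,-0.3,0],[0,-0.5,0],[0,-0.8,0],[0,-1.0,0]], dr=[[0,0,0],[0,0,0],[0,0,0],[0,0,0]])

```text
clock: 10.98
eef_pos: [470.9, -21.5, 85.9]
orientation: [0.586, 0.491, 0.495, -0.413]
wrist_force: [6.6, -0.6, 8.2]
opening: 0.267
grasp_force: 60.8
```

The travel is about 6 mm in both directions and bounded by the rim, so the block is seated. I'll centre it and release.

carry_out(claw=[0.2,0.2,0.6,0.6,0.6], slide=[[0,0.35,0],[0.05,0.35,0],[0.05,0.35,0],[0.05,0.35,0],[0.05,0.35,0]], dr=[[0,0,0],[0,0,0],[0,0,0],[0,0,0],[0,0,0]])

```text
clock: 11.6
eef_pos: [472.6, -21.5, 84.5]
orientation: [0.587, 0.492, 0.492, -0.414]
wrist_force: [-0.8, -0.5, -0.5]
opening: 0.599
grasp_force: 0.0
```

carry_out(claw=[0.6,0.6,0.6,0.6,0.6], slide=[[0,0,-2],[0,0,-6],[0,0,-12],[5,0,-18],[14,0,-20]], dr=[[0,0,0],[0,0,0],[0,0,0],[0,0,0],[0,0,0]])

```text
clock: 12.22
eef_pos: [443.0, -190.2, 215.4]
orientation: [0.588, 0.491, 0.493, -0.413]
wrist_force: [1.1, -0.8, 0.5]
opening: 0.598
grasp_force: 0.0
```

Run:
```python
from h import *
s=state();print(s["eef_pos"],s["q"].round(2),s["clock"])
t=read_camera("top");s=read_camera("side")
a=cv2.resize(t["frame"][130:230,195:295,::-1],None,fx=4,fy=4,interpolation=2);b=cv2.resize(s["frame"][100:200,260:360,::-1],None,fx=4,fy=4,interpolation=2)
cv2.imwrite("pics/p3.png",np.hstack([a,b]))
```

```text
[ 442.98431598 -190.18605244  215.35120997] [-1.12  0.77  1.54  0.72  2.07 -1.05] 12.225
```

View pics/p3.png

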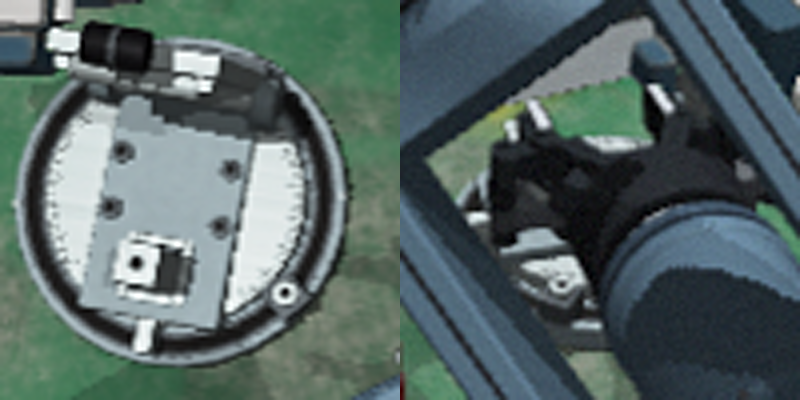

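The block stands upright in the seat, its top at (137,262) in the left half. Next I go over the grip.

```bash
cat > grip.py <<'E'
from h import *
import sys
# grip.py psi_deg tilt up : TCP pose for holding grip at table yaw psi & tilt, raised 'up'
ax=np.array([519.8,-35.5])
def pose(psi,th,up=0):
    p=np.radians(psi);tx=np.array([np.cos(p),np.sin(p),0]);ty=np.array([-np.sin(p),np.cos(p),0])
    r=62-166*np.cos(th)+11*np.sin(th);z=60+166*np.sin(th)+11*np.cos(th)
    return np.array([*(ax+r*tx[:2]),z-14+up]),axes(-ty,[0,0,-1])
if __name__=="__main__":
    a=list(map(float,sys.argv[1:]));p,R=pose(*a);s=state()
    print(s["clock"],s["eef_pos"].round(1),s["q"].round(2),"target",p.round(1));rel(p,R)
E
python3 - <<'E'
from h import *
t=read_camera("top");print(onz(t,[[137/4+195,262/4+130]],102))
import grip
p,R=grip.pose(-10,1.414);rel([460,-130,340],R)
E
```

```text
[[470.32159234 -29.4992652  102.        ]]
slide [13.18  0.62  3.79] dr [-1.074 -1.079  1.29 ]
```

carry_out(claw=[0.8,0.8,0.8,0.8,0.8], slide=[[13.2,0.6,3.8],[13.2,0.6,3.8],[13.2,0.6,3.8],[13.2,0.6,3.8],[13.2,0.6,3.8]], dr=[[-1.074,-1.079,1.29],[-1.074,-1.079,1.29],[-1.074,-1.079,1.29],[-1.074,-1.079,1.29],[-1.074,-1.079,1.29]])

```text
clock: 13.0
eef_pos: [459.6, -128.6, 337.8]
orientation: [0.89, 0.246, 0.293, -0.249]
wrist_force: [0.3, 0.2, 0.5]
opening: 0.801
grasp_force: 0.0
```

```bash
python3 grip.py -10 1.414 120
```

```text
13.0 [ 459.6 -128.6  337.8] [-1.06  0.1   1.73  0.7   1.7  -0.07] target [566.  -43.7 331.7]
slide [ 9.61 -0.01  9.67] dr [-0.574 -0.566  0.676]
```

carry_out(claw=[0.8,0.8,0.8,0.8,0.8], slide=[[0,0,0],[3,0,3],[6,0,6],[9.6,0,9.7],[9.6,0,9.7]], dr=[[-0.574,-0.566,0.676],[-0.574,-0.566,0.676],[-0.574,-0.566,0.676],[-0.574,-0.566,0.676],[-0.574,-0.566,0.676]])

```text
clock: 13.62
eef_pos: [566.9, -41.7, 331.7]
orientation: [0.997, -0.015, 0.06, -0.055]
wrist_force: [-0.5, 0.1, -0.5]
opening: 0.797
grasp_force: 0.0
```

```bash
python3 grip.py -10 1.414 60
```

```text
13.625 [566.9 -41.7 331.7] [-0.36  0.18  1.41  0.15  1.48  1.23] target [566.  -43.7 271.7]
slide [-0.79  0.88  5.89] dr [-0.121 -0.111  0.144]
```

carry_out(claw=[0.7,0.7,0.7,0.7,0.7], slide=[[-0.8,0.9,1],[-0.8,0.9,3],[-0.8,0.9,5.9],[-0.8,0.9,5.9],[-0.8,0.9,5.9]], dr=[[-0.121,-0.111,0.144],[-0.121,-0.111,0.144],[-0.121,-0.111,0.144],[-0.121,-0.111,0.144],[-0.121,-0.111,0.144]])

```text
clock: 14.25
eef_pos: [565.7, -45.0, 272.8]
orientation: [0.996, -0.086, 0.002, -0.002]
wrist_force: [-0.4, -0.9, 0.9]
opening: 0.7
grasp_force: 0.0
```

```bash
python3 grip.py -10 1.414 0
python3 - <<'E'
from h import *
t=read_camera("top");s=read_camera("side")
a=cv2.resize(t["frame"][120:220,190:290,::-1],None,fx=4,fy=4,interpolation=2);b=cv2.resize(s["frame"][60:160,280:380,::-1],None,fx=4,fy=4,interpolation=2)
cv2.imwrite("pics/p4.png",np.hstack([a,b]))
E
```

```text
14.25 [565.7 -45.  272.8] [-0.28  0.26  1.43  0.    1.45  1.46] target [566.  -43.7 211.7]
slide [-0.   -0.11  6.11] dr [-0.004 -0.003  0.003]
```

View pics/p4.png

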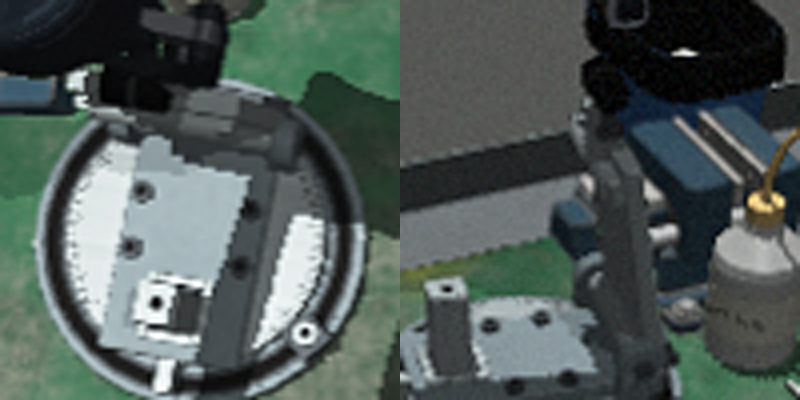

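Run:
```python
from h import *
e=state()["eef_pos"]
for n,o in(("top",(190,120,0)),("side",(280,60,400))):
    c=read_camera(n)
    P=proj(c,[e,e+[0,0,90],[566.2,-43.7,226],[566.2,-43.7,237],e+[-5,-30,10],e+[5,30,10]])
    print(n,((P-[o[0],o[1]])*4+[o[2],0]).round(0).tolist())
```

```text
top [[119.0, 64.0], [68.0, 12.0], [139.0, 87.0], [134.0, 82.0], [176.0, 70.0], [51.0, 48.0]]
side [[610.0, 8.0], [616.0, -156.0], [606.0, 86.0], [607.0, 68.0], [627.0, 15.0], [595.0, -31.0]]
```

The predicted grip pixels, (139,87) in the top view and (606,86) in the side view, match the black grip I see at (145,90) and (605,85). So I descend and pinch it.

carry_out(claw=[0.7,0.7,0.7,0.7], slide=[[0,-0.1,3],[0,-0.1,5],[0,-0.1,6.1],[0,-0.1,6.1]], dr=[[0,0,0],[0,0,0],[0,0,0],[0,0,0]])

```text
clock: 14.95
eef_pos: [565.8, -43.3, 211.3]
orientation: [0.996, -0.086, 0.001, -0.002]
wrist_force: [0.7, 0.4, -1.0]
opening: 0.694
grasp_force: 0.0
```

carry_out(claw=[0.3,0.3,0.3,0.3], slide=[[0,0,0],[0,0,0],[0,0,0],[0,0,0]], dr=[[0,0,0],[0,0,0],[0,0,0],[0,0,0]], newtons=30)

```text
clock: 15.45
eef_pos: [566.9, -42.8, 212.9]
orientation: [0.996, -0.086, 0.003, -0.002]
wrist_force: [0.9, 3.3, 6.4]
opening: 0.39
grasp_force: 32.4
```

Run:
```python
import h
s=h.state();print(s["eef_pos"],s["wrist_force"],s["ft_torque"])
import grip
for d in (5,10,15,20,25):
    print(d);h.rel(*grip.pose(-10+d,1.414,0))
```

```text
[566.89628221 -42.76308652 212.88407766] [0.88843097 3.27264358 6.36457656] [ 0.53228656 -0.00096587 -0.23808962]
5
slide [-0.09 -0.31  0.12] dr [-0.005 -0.006 -0.084]
10
slide [-0.14 -0.71  0.12] dr [-0.004 -0.006 -0.171]
15
slide [-0.23 -1.11  0.12] dr [-0.004 -0.006 -0.259]
20
slide [-0.35 -1.5   0.13] dr [-0.004 -0.007 -0.346]
25
slide [-0.5  -1.88  0.13] dr [-0.004 -0.007 -0.433]
```

carry_out(claw=[0.3,0.3,0.3,0.3,0.3], slide=[[-0.01,-0.33,0],[-0.05,-0.66,0],[-0.1,-0.98,0],[-0.18,-1.3,0],[-0.28,-1.61,0]], dr=[[0,0,-0.07],[0,0,-0.14],[0,0,-0.209],[0,0,-0.279],[0,0,-0.349]], newtons=45)

```text
clock: 16.08
eef_pos: [566.8, -26.2, 212.9]
orientation: [0.996, 0.089, 0.003, -0.002]
wrist_force: [0.8, 3.6, 5.3]
opening: 0.392
grasp_force: 44.8
```

```bash
cat > st.py <<'E'
import h,grip,numpy as np
s=h.state();e=s["eef_pos"];R=h.Ro.from_quat(s["orientation"]).as_matrix()
print(s["clock"],e.round(1),"F",s["wrist_force"].round(1),"T",s["ft_torque"].round(2),"q",s["q"].round(2))
d=e[:2]-grip.ax
print("tool yaw",np.degrees(np.arctan2(R[1,0],R[0,0])).round(1),"polar",np.hypot(*d).round(1),np.degrees(np.arctan2(d[1],d[0])).round(1), "Mz about axis",(d[0]*s["wrist_force"][1]-d[1]*s["wrist_force"][0])/1e3+s["ft_torque"][2], "Ftool",(R.T@s["wrist_force"]).round(1))
E
python3 st.py
```

```text
16.075 [566.8 -26.2 212.9] F [0.8 3.6 5.3] T [ 0.79  0.13 -0.64] q [-0.25  0.3   1.53  0.01  1.31  1.14]
tool yaw 10.3 polar 47.9 11.2 Mz about axis -0.481664112568965 Ftool [ 1.5 -3.4 -5.3]
```

carry_out(claw=[0.3,0.3,0.3,0.3,0.3], slide=[[-0.01,-0.33,0],[-0.05,-0.66,0],[-0.1,-0.98,0],[-0.14,-1.14,0],[-0.18,-1.3,0]], dr=[[0,0,-0.07],[0,0,-0.14],[0,0,-0.209],[0,0,-0.244],[0,0,-0.279]])

```text
clock: 16.7
eef_pos: [562.6, -13.6, 213.0]
orientation: [0.974, 0.227, 0.004, -0.002]
wrist_force: [-0.2, 3.6, 6.6]
opening: 0.39
grasp_force: 44.9
```

```bash
python3 st.py
python3 - <<'E'
from h import *
t=read_camera("top")
a=cv2.resize(t["frame"][120:230,190:300,::-1],None,fx=4,fy=4,interpolation=2)
cv2.imwrite("pics/p5.png",a)
E
```

```text
16.7 [562.6 -13.6 213. ] F [-0.2  3.6  6.6] T [ 0.96  0.24 -0.52] q [-0.23  0.29  1.54  0.01  1.31  0.89]
tool yaw 26.2 polar 48.1 27.1 Mz about axis -0.36170730817671715 Ftool [ 1.5 -3.3 -6.6]
```

View pics/p5.png

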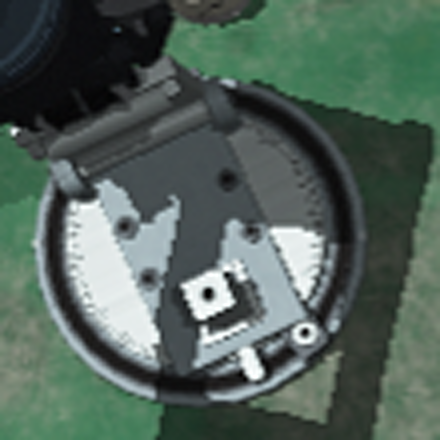

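The lug is at (252,365) and the dog screw at (303,332), about 10–16° short of contact. I'll approach slowly.

carry_out(claw=[0.3,0.3,0.3,0.3,0.3], slide=[[0,-0.16,0],[-0.01,-0.33,0],[-0.02,-0.45,0],[-0.03,-0.5,0],[-0.03,-0.57,0]], dr=[[0,0,-0.035],[0,0,-0.07],[0,0,-0.095],[0,0,-0.108],[0,0,-0.122]])

```text
clock: 17.38
eef_pos: [559.7, -8.6, 212.9]
orientation: [0.958, 0.285, 0.004, -0.002]
wrist_force: [0.2, 3.3, 7.2]
opening: 0.388
grasp_force: 44.9
```

```bash
python3 st.py
```

```text
17.375 [559.7  -8.6 212.9] F [0.2 3.3 7.2] T [ 1.    0.39 -0.48] q [-0.22  0.29  1.54  0.01  1.31  0.77]
tool yaw 33.1 polar 48.2 34.0 Mz about axis -0.3511516523503032 Ftool [ 2.  -2.6 -7.2]
```

carry_out(claw=[0.3,0.3,0.3], slide=[[0,-0.06,0],[0,-0.12,0],[0,-0.16,0]], dr=[[0,0,-0.012],[0,0,-0.024],[0,0,-0.035]])

```text
clock: 17.75
eef_pos: [558.7, -7.2, 212.9]
orientation: [0.953, 0.302, 0.003, -0.002]
wrist_force: [0.2, 4.8, 6.4]
opening: 0.385
grasp_force: 45.0
```

```bash
python3 st.py
```

```text
17.75 [558.7  -7.2 212.9] F [0.2 4.8 6.4] T [ 1.1   0.43 -0.53] q [-0.22  0.28  1.55  0.01  1.31  0.74]
tool yaw 35.1 polar 48.2 36.0 Mz about axis -0.3526811191958283 Ftool [ 3.  -3.8 -6.4]
```

carry_out(claw=[0.3,0.3,0.3,0.3], slide=[[0,-0.06,0],[0,-0.11,0],[0,-0.17,0],[-0.01,-0.22,0]], dr=[[0,0,-0.012],[0,0,-0.023],[0,0,-0.035],[0,0,-0.046]])

```text
clock: 18.25
eef_pos: [557.4, -5.4, 213.0]
orientation: [0.946, 0.324, 0.004, -0.001]
wrist_force: [0.4, 3.1, 6.6]
opening: 0.389
grasp_force: 45.0
```

```bash
python3 st.py
```

```text
18.25 [557.4  -5.4 213. ] F [0.4 3.1 6.6] T [ 1.06  0.47 -0.5 ] q [-0.21  0.28  1.55  0.01  1.31  0.7 ]
tool yaw 37.8 polar 48.2 38.6 Mz about axis -0.3981009309548206 Ftool [ 2.3 -2.2 -6.6]
```

carry_out(claw=[0.3,0.3,0.3], slide=[[0,-0.06,0],[0,-0.11,0],[0,-0.17,0]], dr=[[0,0,-0.012],[0,0,-0.023],[0,0,-0.035]])

```text
clock: 18.62
eef_pos: [556.5, -4.3, 213.0]
orientation: [0.94, 0.34, 0.004, -0.001]
wrist_force: [0.3, 1.5, 5.6]
opening: 0.388
grasp_force: 44.9
```

```bash
python3 st.py
```

```text
18.625 [556.5  -4.3 213. ] F [0.3 1.5 5.6] T [ 0.85  0.29 -1.25] q [-0.21  0.28  1.55  0.01  1.3   0.66]
tool yaw 39.8 polar 48.2 40.3 Mz about axis -1.205438942830804 Ftool [ 1.3 -0.9 -5.5]
```

carry_out(claw=[0.3,0.3], slide=[[0,-0.02,0],[0,-0.03,0]], dr=[[0,0,-0.004],[0,0,-0.007]])

```text
clock: 18.88
eef_pos: [556.4, -4.4, 212.9]
orientation: [0.939, 0.343, 0.004, -0.001]
wrist_force: [-0.1, 1.8, 6.0]
opening: 0.385
grasp_force: 45.8
```

```bash
python3 st.py
python3 - <<'E'
from h import *
t=read_camera("top")
a=cv2.resize(t["frame"][170:230,220:290,::-1],None,fx=8,fy=8,interpolation=2)
cv2.imwrite("pics/p6.png",a)
E
```

```text
18.875 [556.4  -4.4 212.9] F [-0.1  1.8  6. ] T [ 0.62  0.26 -1.03] q [-0.21  0.28  1.55  0.01  1.3   0.66]
tool yaw 40.1 polar 48.0 40.3 Mz about axis -0.9643950055870758 Ftool [ 1.1 -1.4 -6. ]
```

View pics/p6.png

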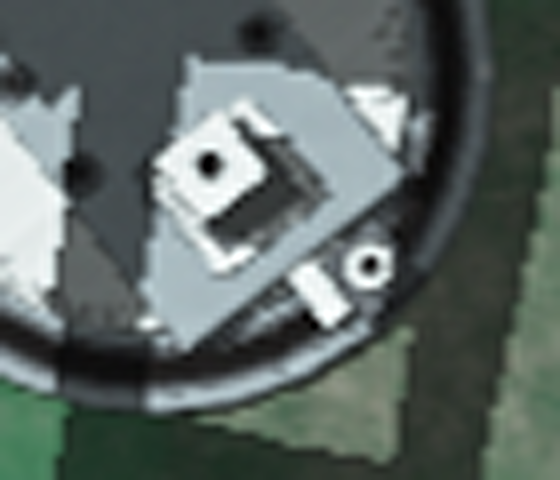

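The lug at (322,293) sits tight against the dog (screw at 368,263), at about 16 mm spacing, and the torque jumped on contact. So the table is on the stop. Next I lower the plate.

```bash
cat > low.py <<'E'
import numpy as np,sys
f=lambda t:np.array([62-166*np.cos(t)+11*np.sin(t),60+166*np.sin(t)+11*np.cos(t)])/10
a,*b=map(float,sys.argv[1:])
for t in b:
    d=f(t)-f(a);print(t,"slide x %.2f z %.2f"%(d[0],-d[1]))
E
python3 low.py 1.418 1.37 1.32 1.27 1.22 1.17; python3 low.py 1.17 1.11 1.05 .99 .93 .87; python3 low.py .87 .82 .77 .72 .67 .62;python3 low.py .62 .59 .56 .53 .51 .49;python3 low.py .49 .48 .47 .46 .45 .44 .43 .42 .41 .40
```

```text
1.37 slide x -0.79 z 0.09
1.32 slide x -1.61 z 0.22
1.27 slide x -2.43 z 0.39
1.22 slide x -3.23 z 0.61
1.17 slide x -4.02 z 0.86
1.11 slide x -0.93 z 0.36
1.05 slide x -1.84 z 0.77
0.99 slide x -2.72 z 1.23
0.93 slide x -3.58 z 1.75
0.87 slide x -4.40 z 2.32
0.82 slide x -0.66 z 0.51
0.77 slide x -1.29 z 1.05
0.72 slide x -1.89 z 1.62
0.67 slide x -2.46 z 2.23
0.62 slide x -3.01 z 2.86
0.59 slide x -0.31 z 0.39
0.56 slide x -0.61 z 0.79
0.53 slide x -0.90 z 1.20
0.51 slide x -1.08 z 1.48
0.49 slide x -1.26 z 1.76
0.48 slide x -0.09 z 0.14
0.47 slide x -0.17 z 0.28
0.46 slide x -0.26 z 0.43
0.45 slide x -0.34 z 0.57
0.44 slide x -0.42 z 0.72
0.43 slide x -0.50 z 0.86
0.42 slide x -0.58 z 1.01
0.41 slide x -0.66 z 1.16
0.4 slide x -0.73 z 1.31
```

carry_out(claw=[0.3,0.3,0.3], slide=[[-0.4,0,0.05],[-0.78,0,0.1],[-0.78,0,0.1]], dr=[[0,0,0],[0,0,0],[0,0,0]])

```text
clock: 19.3
eef_pos: [551.1, -9.0, 212.1]
orientation: [0.939, 0.343, 0.005, -0.001]
wrist_force: [0.1, 4.9, 5.3]
opening: 0.386
grasp_force: 45.8
```

```bash
python3 st.py
```

```text
19.3 [551.1  -9.  212.1] F [0.1 4.9 5.3] T [ 0.98 -0.43 -0.36] q [-0.22  0.27  1.57  0.01  1.3   0.64]
tool yaw 40.2 polar 41.0 40.3 Mz about axis -0.20559412833910062 Ftool [ 3.3 -3.6 -5.3]
```

carry_out(claw=[0.3,0.3,0.3,0.3,0.3], slide=[[-0.82,0,0.13],[-1.64,0,0.3],[-2.44,0,0.52],[-3.23,0,0.77],[-3.23,0,0.77]], dr=[[0,0,0],[0,0,0],[0,0,0],[0,0,0],[0,0,0]])

```text
clock: 19.92
eef_pos: [525.4, -30.2, 204.3]
orientation: [0.939, 0.344, 0.004, -0.001]
wrist_force: [-2.9, 2.6, 8.5]
opening: 0.39
grasp_force: 46.5
```

```bash
python3 st.py
```

```text
19.925 [525.4 -30.2 204.3] F [-2.9  2.6  8.5] T [ 0.83  0.09 -0.18] q [-0.27  0.23  1.64  0.01  1.27  0.59]
tool yaw 40.2 polar 7.7 43.4 Mz about axis -0.1474519532512484 Ftool [-0.5 -3.9 -8.5]
```

carry_out(claw=[0.3,0.3,0.3,0.3,0.3], slide=[[-0.93,0,0.36],[-1.84,0,0.77],[-2.72,0,1.23],[-3.58,0,1.75],[-4.4,0,2.32]], dr=[[0,0,0],[0,0,0],[0,0,0],[0,0,0],[0,0,0]])

```text
clock: 20.55
eef_pos: [491.2, -58.5, 181.0]
orientation: [0.939, 0.344, 0.003, -0.001]
wrist_force: [-4.3, 3.0, 12.1]
opening: 0.387
grasp_force: 48.8
```

```bash
python3 st.py
```

```text
20.55 [491.2 -58.5 181. ] F [-4.3  3.  12.1] T [ 0.93  0.51 -0.15] q [-0.35  0.2   1.74  0.01  1.2   0.52]
tool yaw 40.2 polar 36.7 -141.2 Mz about axis -0.3304332775856163 Ftool [ -1.2  -5.1 -12.1]
```

carry_out(claw=[0.3,0.3,0.3,0.3,0.3], slide=[[-0.66,0,0.51],[-1.29,0,1.05],[-1.89,0,1.62],[-2.46,0,2.23],[-3.01,0,2.86]], dr=[[0,0,0],[0,0,0],[0,0,0],[0,0,0],[0,0,0]])

```text
clock: 21.18
eef_pos: [467.1, -78.3, 151.5]
orientation: [0.939, 0.344, 0.001, -0.001]
wrist_force: [-9.2, 1.8, 12.6]
opening: 0.384
grasp_force: 51.9
```

carry_out(claw=[0.3,0.3,0.3,0.3,0.3], slide=[[-0.31,0,0.39],[-0.61,0,0.79],[-0.9,0,1.2],[-1.08,0,1.48],[-1.08,0,1.48]], dr=[[0,0,0],[0,0,0],[0,0,0],[0,0,0],[0,0,0]])

```text
clock: 21.8
eef_pos: [458.4, -85.5, 136.0]
orientation: [0.939, 0.344, 0.0, -0.001]
wrist_force: [-8.4, -0.5, 8.7]
opening: 0.388
grasp_force: 53.1
```

```bash
python3 st.py
```

```text
21.8 [458.4 -85.5 136. ] F [-8.4 -0.5  8.7] T [ 0.02  0.92 -0.12] q [-0.43  0.2   1.86  0.    1.08  0.44]
tool yaw 40.2 polar 79.2 -140.9 Mz about axis -0.512218830707352 Ftool [-6.8 -5.1 -8.7]
```

carry_out(claw=[0.3,0.3,0.3,0.3], slide=[[-0.2,0,0.14],[-0.3,0,0.28],[-0.38,0,0.43],[-0.46,0,0.57]], dr=[[0,0,0],[0,0,0],[0,0,0],[0,0,0]])

```text
clock: 22.3
eef_pos: [455.6, -87.8, 130.4]
orientation: [0.939, 0.344, 0.001, -0.002]
wrist_force: [-6.8, 1.7, 8.2]
opening: 0.387
grasp_force: 53.5
```

carry_out(claw=[0.3,0.3,0.3], slide=[[-0.08,0,0.1],[-0.12,0,0.2],[-0.17,0,0.3]], dr=[[0,0,0],[0,0,0],[0,0,0]])

```text
clock: 22.68
eef_pos: [454.2, -88.9, 127.4]
orientation: [0.939, 0.344, 0.001, -0.002]
wrist_force: [-7.9, 1.2, 8.5]
opening: 0.388
grasp_force: 53.7
```

```bash
python3 st.py
```

```text
22.675 [454.2 -88.9 127.4] F [-7.9  1.2  8.5] T [ 0.39  0.7  -0.16] q [-0.44  0.21  1.88  0.    1.05  0.43]
tool yaw 40.2 polar 84.6 -140.8 Mz about axis -0.6634135965322738 Ftool [-5.3 -6.  -8.5]
```

carry_out(claw=[0.3,0.3], slide=[[-0.05,0,0.08],[-0.1,0,0.15]], dr=[[0,0,0],[0,0,0]])

```text
clock: 22.92
eef_pos: [453.5, -89.5, 125.8]
orientation: [0.939, 0.344, 0.001, -0.002]
wrist_force: [-6.3, 0.5, 7.7]
opening: 0.389
grasp_force: 53.7
```

carry_out(claw=[0.3,0.3], slide=[[-0.04,0,0.07],[-0.06,0,0.12]], dr=[[0,0,0],[0,0,0]])

```text
clock: 23.18
eef_pos: [453.0, -89.9, 124.6]
orientation: [0.939, 0.344, 0.001, -0.002]
wrist_force: [-7.7, 0.9, 8.2]
opening: 0.384
grasp_force: 53.8
```

```bash
python3 st.py
```

```text
23.175 [453.  -89.9 124.6] F [-7.7  0.9  8.2] T [ 0.52  0.62 -0.14] q [-0.44  0.21  1.89  0.    1.05  0.43]
tool yaw 40.2 polar 86.2 -140.8 Mz about axis -0.6162073264315948 Ftool [-5.2 -5.7 -8.2]
```

carry_out(claw=[0.3,0.3], slide=[[-0.03,0,0.06],[-0.05,0,0.1]], dr=[[0,0,0],[0,0,0]])

```text
clock: 23.42
eef_pos: [452.6, -90.3, 123.7]
orientation: [0.939, 0.344, 0.001, -0.002]
wrist_force: [-8.4, 2.0, 9.4]
opening: 0.393
grasp_force: 54.0
```

carry_out(claw=[0.3,0.3], slide=[[-0.03,0,0.06],[-0.05,0,0.1]], dr=[[0,0,0],[0,0,0]])

```text
clock: 23.68
eef_pos: [452.1, -90.7, 122.6]
orientation: [0.939, 0.344, 0.001, -0.002]
wrist_force: [-8.4, 2.3, 9.0]
opening: 0.382
grasp_force: 54.1
```

carry_out(claw=[0.3,0.3], slide=[[-0.03,0,0.06],[-0.05,0,0.1]], dr=[[0,0,0],[0,0,0]])

```text
clock: 23.92
eef_pos: [451.7, -91.0, 121.6]
orientation: [0.939, 0.344, 0.001, -0.002]
wrist_force: [-6.6, 1.2, 9.0]
opening: 0.388
grasp_force: 54.1
```

carry_out(claw=[0.3,0.3], slide=[[-0.02,0,0.06],[-0.04,0,0.1]], dr=[[0,0,0],[0,0,0]])

```text
clock: 24.18
eef_pos: [451.3, -91.3, 120.6]
orientation: [0.939, 0.344, 0.001, -0.002]
wrist_force: [-9.0, 0.7, 9.6]
opening: 0.384
grasp_force: 54.3
```

```bash
python3 st.py
python3 - <<'E'
from h import *
import grip
# expected pixels, for psi=39.5: block corners, roller ends, plate front edge corners at tilt .43/.40
p=np.radians(39.5);R=np.array([[np.cos(p),-np.sin(p)],[np.sin(p),np.cos(p)]])
W=lambda x,y,z:np.r_[grip.ax+R@[x,y],z]
for n in("side","top"):
    c=read_camera(n);f=c["frame"]
    print(n)
    for nm,P in(("blk bot",[W(-47+a,b,46) for a in(-12,12) for b in(-12,12)]),("blk top",[W(-47+a,b,102) for a in(-12,12) for b in(-12,12)]),
      ("edge.43",[W(62-134*np.cos(.43),y,60+134*np.sin(.43)) for y in(-46,46)]),("edge.37",[W(62-134*np.cos(.37),y,60+134*np.sin(.37)) for y in(-46,46)]),("hinge",[W(62,y,60) for y in(-46,46)])):
        u=proj(c,P);print(nm,u.round(0).astype(int).tolist(),[f[int(v),int(w)].tolist() for w,v in u.round()])
    # mean brightness map near the plate, coarse
    g=cv2.cvtColor(f,cv2.COLOR_RGB2GRAY)
    x0,y0=(270,105) if n=="side" else (205,145)
    print(x0,y0);print("\n".join(" ".join("%3d"%v for v in r) for r in g[y0:y0+80:2,x0:x0+90:3]))
E
```

```text
24.175 [451.3 -91.3 120.6] F [-9.   0.7  9.6] T [ 0.42  0.83 -0.11] q [-0.45  0.21  1.9   0.    1.04  0.42]
tool yaw 40.2 polar 88.4 -140.8 Mz about axis -0.6592819408540036 Ftool [-6.4 -6.4 -9.6]
side
blk bot [[305, 162], [296, 159], [309, 156], [301, 154]] [[54, 55, 57], [43, 47, 47], [44, 48, 49], [55, 57, 58]]
blk top [[305, 143], [296, 141], [309, 138], [301, 135]] [[57, 58, 58], [98, 106, 108], [52, 57, 60], [16, 23, 23]]
edge.43 [[318, 142], [283, 132]] [[40, 47, 48], [57, 60, 60]]
edge.37 [[317, 146], [283, 135]] [[50, 52, 54], [60, 57, 63]]
hinge [[338, 136], [307, 127]] [[90, 106, 108], [10, 11, 17]]
270 105
 24  22  12  16  12  17  15  16  10  12  11  14  16  33  40  69 109 129 106 196 192 195 193 196 103  23  21  72  78  80
 12  20  14  19   3   6  13  10  12   7  18  12  18  29  37  36  48  62  71 157 190 194 192 196 195  35  24  38  67  43
 17  13  14  15  13  10  10  15  15   9  17  11   0  58  34  36  46  16  82  95 188 192 194 197 195 119  23  29  25  23
 16  12   7  16   5  19  13  12  14  15  15  24 103 110  30  19  26  12  80  68  95 196 160 108  80  71  28  24  2
[... 8863 characters left out ...]
 108 108  62 108 103  35  37  46  27  22  23  12  23  58  70  51  50  54  51  53  50  54  52  55  51
 91  89  90  91  93 107  66 111 108  65  34  36  46  28  22  30  67  72  72  49  51  53  55  54  56  53  55  53  50  52
 99  95  87  83 108 108  51 108 106  32  36  35  37  22  22 154  76  61  53  60  52  52  53  49  54  53  46  50  48  57
101  92  94  98 106  85 111 108  75  36  36  36  34  22 135 132  51  48  50  59  54  54  54  47  53  51  54  46  46  55
101  95  90 108 109  50 108 107  33  36  35  35  33  33  63 123  90  41  50  51  52  56  50  63  60  55  56  45  45  55
105  93  89 106  87 100 107  84  35  36  35  34  35  62 109 112 110  51  51  51  52  55  54 123 128 117 123 118  58  49
```

Run:
```python
from h import *
import grip
c=read_camera("side");g=cv2.cvtColor(c["frame"],cv2.COLOR_RGB2GRAY)
print("cols 304..345, rows 120..146");print("    "+" ".join("%3d"%x for x in range(304,346)))
for y in range(120,147):print(y," ".join("%3d"%v for v in g[y,304:346]))
for psi in(39.5,):
  p=np.radians(psi);R=np.array([[np.cos(p),-np.sin(p)],[np.sin(p),np.cos(p)]])
  for th in(.37,.40,.43,.46,.50):
    # right side edge, z=0..12 of plate: local points x in [-134..0]
    def W(x,y,z):
        r=62+x*np.cos(th)+z*np.sin(th);return np.r_[grip.ax+R@[r,y],60-x*np.sin(th)+z*np.cos(th)]
    print(th,[proj(c,[W(x,-46,z) for x in(-134,-70,0)]).round(1).tolist() for z in(6,12)],"blk top",proj(c,[np.r_[grip.ax+R@[-59,-12],102]]).round(0))
```

```text
cols 304..345, rows 120..146
    304 305 306 307 308 309 310 311 312 313 314 315 316 317 318 319 320 321 322 323 324 325 326 327 328 329 330 331 332 333 334 335 336 337 338 339 340 341 342 343 344 345
120  11   7  60 145 136  63   4  13  12   5   6   8  10  26  55  56  64  60  57  69  69  45  32  36  30  33  36  46  36  30  45 132 197 202 192 187 173 154 140 122 107  96
121   7   7  27 158 133  47  15  14  10  21  17  13   9  34  47  46  47  54  59  64  64  62  65  79  73  50  41  39  34  27  49  85 153 158 138 123 104  96  83  65  52  49
122  13  10  16 157 115  16  15  13  15  14  12   8  60 114  75  39  43  46  45  47  48  53  63  68  64  53  58  85  56  39  47  56  97  98  89  68  60  55  52  38  32  50
123  14   8   5  93  66   7  13  13  18  17   6  26 129 169 158 148 135  88  44  43  47  46  46  46  47  46  54  65  69  68  82  78  64  50  41  35  36  24  31  29  30  76
124  20  15  18  22  22  14  19  16  13   7   5  85 161 176 177 162 115 110 139 127 120  71  39  44  42  46  43  46  48  49  59  52  47  59  86  46  26  27  31  32  38  57
125  24  22  21   9   9  18  15  10  16
[... 3682 characters left out ...]
70  65  48  57  58  46  42  40  36  34  27   3  51 111 155 142
0.37 [[[317.4, 143.3], [328.0, 138.3], [338.3, 133.4]], [[317.8, 140.8], [328.4, 135.9], [338.7, 131.2]]] blk top [[305. 143.]]
0.4 [[[317.7, 141.6], [328.1, 137.4], [338.3, 133.4]], [[318.2, 139.1], [328.6, 135.1], [338.7, 131.2]]] blk top [[305. 143.]]
0.43 [[[318.1, 139.9], [328.3, 136.6], [338.3, 133.4]], [[318.6, 137.4], [328.8, 134.2], [338.8, 131.2]]] blk top [[305. 143.]]
0.46 [[[318.4, 138.2], [328.5, 135.8], [338.3, 133.4]], [[319.0, 135.7], [329.1, 133.4], [338.8, 131.2]]] blk top [[305. 143.]]
0.5 [[[319.0, 136.0], [328.8, 134.7], [338.4, 133.4]], [[319.6, 133.4], [329.4, 132.3], [338.9, 131.2]]] blk top [[305. 143.]]
```

The camera edge fit gives a tilt of about 0.45, which is above the 0.39 the tool height implies. The bar has crept in the pads as it turned, so the roller isn't down yet. I'll keep going gently.

carry_out(claw=[0.3,0.3], slide=[[-0.05,0,0.08],[-0.1,0,0.15]], dr=[[0,0,0],[0,0,0]])

```text
clock: 24.58
eef_pos: [450.7, -91.8, 119.1]
orientation: [0.939, 0.344, 0.001, -0.002]
wrist_force: [-8.0, 1.7, 12.5]
opening: 0.386
grasp_force: 54.7
```

carry_out(claw=[0.3,0.3], slide=[[-0.05,0,0.08],[-0.1,0,0.15]], dr=[[0,0,0],[0,0,0]])

```text
clock: 24.82
eef_pos: [450.7, -91.9, 118.9]
orientation: [0.939, 0.344, 0.002, -0.002]
wrist_force: [-9.3, 6.1, 23.1]
opening: 0.387
grasp_force: 56.1
```

carry_out(claw=[0.3,0.3], slide=[[-0.05,0,0.08],[-0.1,0,0.15]], dr=[[0,0,0],[0,0,0]])

```text
clock: 25.08
eef_pos: [450.6, -92.1, 118.6]
orientation: [0.939, 0.344, 0.003, -0.002]
wrist_force: [-10.1, 10.1, 34.3]
opening: 0.389
grasp_force: 57.4
```

```bash
python3 st.py
cat > tilt.py <<'E'
from h import *
import grip
# right top edge of the plate in the side view -> tilt estimate
c=read_camera("side");g=cv2.GaussianBlur(cv2.cvtColor(c["frame"],cv2.COLOR_RGB2GRAY),(1,1),0).astype(float)
xs=np.arange(319,336);ys=[]
for x in xs:
    col=g[124:146,x];k=[i for i in range(len(col)-1) if col[i]>=105>col[i+1]]
    i=k[-1];ys.append(124+i+(col[i]-105)/(col[i]-col[i+1]))
a=np.polyfit(xs-327,ys,1);print("edge slope %.3f y327 %.2f"%tuple(a))
p=np.radians(39.5);R=np.array([[np.cos(p),-np.sin(p)],[np.sin(p),np.cos(p)]])
for th in(.36,.40,.43,.46,.5):
    W=lambda x,y,z:np.r_[grip.ax+R@[62+x*np.cos(th)+z*np.sin(th),y],60-x*np.sin(th)+z*np.cos(th)]
    u=proj(c,[W(x,-46,17) for x in(-130,-20)]);m=(u[1,1]-u[0,1])/(u[1,0]-u[0,0]);print(th,"slope %.3f y327 %.2f"%(m,u[0,1]+m*(327-u[0,0])))
E
python3 tilt.py
```

```text
25.075 [450.6 -92.1 118.6] F [-10.1  10.1  34.3] T [2.25 1.23 0.05] q [-0.45  0.21  1.9   0.01  1.03  0.41]
tool yaw 40.2 polar 89.3 -140.7 Mz about axis -1.2193459838394387 Ftool [ -1.  -14.3 -34.3]
edge slope -0.297 y327 132.47
0.36 slope -0.473 y327 135.07
0.4 slope -0.374 y327 133.88
0.43 slope -0.297 y327 132.94
0.46 slope -0.217 y327 131.96
0.5 slope -0.106 y327 130.59
```

Contact: the force rose sharply and the image tilt reads 0.43. I'll ease off the press, then let go.

carry_out(claw=[0.3,0.3], slide=[[0.05,0,-0.13],[0.1,0,-0.25]], dr=[[0,0,0],[0,0,0]])

```text
clock: 25.38
eef_pos: [450.7, -91.8, 119.1]
orientation: [0.939, 0.344, 0.002, -0.002]
wrist_force: [-4.0, 2.0, 4.5]
opening: 0.393
grasp_force: 53.8
```

```bash
python3 st.py; python3 tilt.py | head -1
```

```text
25.375 [450.7 -91.8 119.1] F [-4.   2.   4.5] T [ 0.77  0.26 -0.11] q [-0.45  0.21  1.9   0.01  1.03  0.42]
tool yaw 40.2 polar 89.2 -140.8 Mz about axis -0.47410886187469375 Ftool [-1.7 -4.1 -4.5]
edge slope -0.290 y327 132.41
```

carry_out(claw=[0.45,0.6,0.7,0.7], slide=[[0,0,0],[0,0,0],[0,0,0],[0,0,0]], dr=[[0,0,0],[0,0,0],[0,0,0],[0,0,0]])

```text
clock: 25.92
eef_pos: [451.6, -92.8, 118.0]
orientation: [0.939, 0.344, 0.002, -0.001]
wrist_force: [-0.5, -0.6, -0.9]
opening: 0.698
grasp_force: 0.0
```

carry_out(claw=[0.7,0.7,0.7,0.7,0.7], slide=[[0,0,-2],[0,0,-5],[0,0,-10],[0,0,-16],[0,0,-22]], dr=[[0,0,0],[0,0,0],[0,0,0],[0,0,0],[0,0,0]])

```text
clock: 26.55
eef_pos: [450.4, -93.4, 339.9]
orientation: [0.939, 0.344, 0.002, -0.001]
wrist_force: [1.5, -0.5, -0.2]
opening: 0.699
grasp_force: 0.0
```

carry_out(claw=[0.7,0.7,0.7,0.7,0.7], slide=[[0,6,0],[0,12,0],[0,18,0],[0,20,0],[0,20,0]], dr=[[0,0,0],[0,0,0],[0,0,0],[0,0,0],[0,0,0]])

```text
clock: 27.18
eef_pos: [580.2, -247.5, 336.3]
orientation: [0.939, 0.343, 0.002, -0.002]
wrist_force: [0.1, -0.4, -0.5]
opening: 0.699
grasp_force: 0.0
```

```bash
python3 st.py; python3 tilt.py|head -1
python3 - <<'E'
from h import *
import grip
t=read_camera("top");f=t["frame"]
g=cv2.cvtColor(f,cv2.COLOR_RGB2GRAY)
# lug bright and grip black
p=np.radians(39.5);R=np.array([[np.cos(p),-np.sin(p)],[np.sin(p),np.cos(p)]])
u=proj(t,[np.r_[grip.ax+R@[-91,5],40],np.r_[grip.ax+R@[62-151+4.6,0],139]]).round().astype(int);print(u)
for (x,y),w in zip(u,(10,14)):
    print("\n".join(" ".join("%3d"%v for v in r) for r in g[y-w:y+w+1,x-w:x+w+1]))
E
```

```text
27.175 [ 580.2 -247.5  336.3] F [ 0.1 -0.4 -0.5] T [-0.03  0.01  0.06] q [-0.58  0.37  1.13  0.    1.64  0.29]
tool yaw 40.1 polar 220.5 -74.1 Mz about axis 0.06708629905536137 Ftool [-0.1  0.4  0.5]
edge slope -0.303 y327 132.10
[[259 209]
 [252 201]]
154 153 152 151 152 154 153 124  76  69 108 147 154 154 153 153 154 155 149 122  90
153 153 151 152 153 154 132  87  66  97 139 155 154 153 153 153 154 152 133 100  64
151 152 152 153 155 144 102  63  85 132 156 154 153 153 152 154 154 140 110  77  42
149 150 152 154 154 124  75  73 122 158 154 153 153 153 152 155 148 121  91  56  32
146 149 151 153 133  89  66 107 149 155 154 152 153 154 155 152 132 100  64  34  36
144 147 151 140 100  64  85 133 158 154 154 153 153 154 156 141 110  77  42  35  36
142 146 145 110  59  62 116 159 156 153 152 153 154 156 147 120  90  56  33  36  37
140 144 110  56  61  71 120 155 154 153 153 154 154 152 133  98  63  34  35  37  35
140 131  91  54  75 126 151 150 152 153 153 154 155 139 110  78  41  34  36  36  36
137 109  59  58 111 148 147 147 149 151 153 155 146 119  89  55  32  35  36  36  37
113  68
[... 3580 characters left out ...]
  37
 59  69 101 122 124 125 127 127 128 131 121  80  41  59 110 141 141 139 142 145 146 149 137 109  76  38  35  36  36
 57  84 116 122 123 122 125 127 128 129 103  49  44  85 127 137 137 137 139 142 144 140 118  90  54  29  36  37  37
 69 103 119 121 121 122 122 125 127 118  75  39  71 115 134 132 135 135 138 140 139 126 100  63  33  35  36  36  37
 87 116 118 118 120 120 122 125 123  92  33  51 104 133 131 131 132 134 136 140 130 107  76  40  34  36  37  37  36
109 118 118 117 119 119 120 122 101  57  37  81 119 129 129 130 130 131 135 131 115  91  56  32  36  35  37  36  36
114 118 117 117 117 118 121 111  72  31  63 110 128 126 127 128 129 130 130 122 100  64  33  35  37  36  36  37  37
```

carry_out(claw=[0.7,0.7,0.7,0.7,0.7], slide=[[-24.4,5.6,0],[-24.4,5.6,0],[-24.4,5.6,0],[-24.4,5.6,0],[-24.4,5.6,0]], dr=[[0,0,0],[0,0,0],[0,0,0],[0,0,0],[0,0,0]])

```text
clock: 27.9
eef_pos: [426.4, -448.8, 337.1]
orientation: [0.94, 0.341, 0.002, -0.001]
wrist_force: [0.7, 0.6, 0.6]
opening: 0.7
grasp_force: 0.0
```

```bash
python3 - <<'E'
from h import *
import grip
t=read_camera("top");s=read_camera("side")
for psi in(38,39.5,41):
  p=np.radians(psi);R=np.array([[np.cos(p),-np.sin(p)],[np.sin(p),np.cos(p)]])
  for n,c in(("top",t),("side",s)):
    print(psi,n,"grip .43",proj(c,[np.r_[grip.ax+R@[62-150.9+4.6,0],139.2]]).round(1),"lug",proj(c,[np.r_[grip.ax+R@[-91,5],40]]).round(1))
def comp(c,x,y,w,h,f):
    m=f(c["frame"][y:y+h,x:x+w].astype(int)).astype(np.uint8);n,l,st,ce=cv2.connectedComponentsWithStats(m)
    for i in np.argsort(-st[1:,4])[:3]+1:print((ce[i]+[x,y]).round(1),st[i])
print("black top");comp(t,235,180,40,40,lambda r:r.max(2)<42)
print("white top");comp(t,245,190,35,35,lambda r:r.min(2)>170)
print("black side");comp(s,275,125,40,40,lambda r:r.max(2)<30)
# circle fit of dog screw
E
python3 tilt.py|head -1
```

```text
38 top grip .43 [[251.6 201.8]] lug [[258.5 209.1]]
38 side grip .43 [[294. 134.]] lug [[291.9 168.7]]
39.5 top grip .43 [[252.4 201.1]] lug [[259.3 208.6]]
39.5 side grip .43 [[294.8 134.2]] lug [[292.8 169. ]]
41 top grip .43 [[253.2 200.5]] lug [[260.1 208. ]]
41 side grip .43 [[295.7 134.5]] lug [[293.6 169.3]]
black top
[270.2 200.9] [ 29   4  11  29 101]
[247.8 213.8] [ 0 29 25  8 67]
[247.9 203.6] [ 8 18 11 12 59]
white top
[264.6 192.8] [16  0  8  7 29]
[258. 204.] [12 13  3  3  7]
[275.7 196. ] [30  5  2  3  3]
black side
[294.4 134. ] [ 11   3  17  12 110]
[281.  145.5] [ 6 20  1  2  2]
[295.  147.5] [20 22  1  2  2]
edge slope -0.288 y327 132.53
```

The side view puts the grip at (294.4,134.0), against (294.8,134.2) predicted for tilt 0.43 with the table on the stop. The edge slope also gives about 0.43, so I'm handing in.

```bash
python3 -c "
from station import *
print(close_job())"
```

```text
the job is handed in; nothing more can be done
None
```

The job is handed in, though I don't have the verdict: the long block stands in the seat, the lug is against the stop, and the roller rests on the block at about 0.43 rad tilt; the wrist force on the plate briefly reached 34 N before I backed off, firmer than "gently".

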